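Fit the push rivet of the drip guard

TASK

Fasten the drip guard on the flash-point tester: take the white push rivet with the red pin from the wooden block and press it fully home in the guard's upright green boss by its white collar, with the red pin still up, and only then push the pin down flush with the collar so that the rivet locks. The boss is clamped somewhere along its short slot and its place is not measured, so find its hole gently by feel or by eye, and never force the boss. Leave the rivet standing in the boss and the brass cup, the blue spare rivet, the bottle and the screwdriver where they are.

Things in the scene. Friction and masses are not known exactly. Their poses are not given: they have to be found in the camera images.
- rivet: White plastic push rivet, 30 g, standing upright in one of the two holes of the wooden block. Origin at the tip of its shank, z up along its axis. Shank 10 mm in diameter, 18 mm long, its tip tapered to 9 mm over the last 1 mm; above it a round collar 26 mm in diameter from z = 18 to 28 mm (grip it there; fingers need not go lower); on top of that the red pin.
- pin (a joint): Travel of the rivet's red center pin in m: 0 = up (its head, 12 mm in diameter, stands 8.3 mm above the collar), 0.008 = pushed in against its stop, flush with the collar's top. It may start up to 1 mm in. It slides stiffly, only under more than about 8 N, and stays where it is left; shut fingertips can push it.
- pin_top (a point): Centre of the top of the red pin's head; it moves with the pin.
- block: Fixed pale wooden block, 70 x 130 x 30 mm, holding the white rivet and the blue spare in two holes at y = -32 and +32 mm (which is in which changes); origin at the centre of its underside, its top 30 mm above the bench. The collars rest on its top, 64 mm apart.
- tester: Fixed flash-point tester: a white platform 300 x 300 mm, 60 mm high, origin at the centre of its underside; along the platform's +y side stands its grey housing, 240 mm high, covering y = 150 to 350 mm, with a small ignition head that juts 65 mm over the platform at x = 110 mm, 150 to 190 mm up.
- guard: Fixed aluminium drip guard lying on the tester's platform, 200 x 190 x 4 mm, origin at the centre of its underside. A brass ring (84 mm across, 14 mm high) at x = 45, y = 35 mm holds the brass cup. The green boss stands in a slot along x, at x = -65 to -45, y = -45 mm.
- boss (a point): Middle of the range of the boss: the centre of its mouth, 34 mm above the guard's underside, when it sits mid-slot. The boss is an upright green plastic tube, 24 mm outside, bore 12 mm, clamped fast in a slot along the guard's x: its real centre lies anywhere from -10 to +10 mm from this point along the guard's x (not measured); across and in height it is exact. It cracks under more than 60 N.
- bore (a point): Point 10 mm below point boss, so deep in the bore: so far the shank enters freely; from there it pushes a tight rubber plug down for its last 8 mm, which takes about 12 N (more than the pin withstands, so push on the collar, not on the pin), until the collar rests firmly on the rim. The rivet then stays where it is left.
- spare: Blue spare rivet with a yellow pin, same size, in the other hole of the block; not to be used. Origin at the tip of its shank.
- cup: Loose brass test cup, 56 mm across, 50 mm high, standing in the brass ring; origin at the centre of its underside.
- bottle: Loose amber sample bottle, 60 mm across, 130 mm high; origin at the centre of its underside.
- driver: Loose screwdriver lying on the bench along its own x axis, about 200 mm long.
Mind the look-alikes: they are no part of the job. What is meant by the rivet is not black, pink or purple, and is the smaller of those in its own colour.

How it is judged (in metres and radians):
On the way, in this order (a step that is already met when the one before it is completed fails the run):
1. the rivet is pressed home in the boss, its collar within 2 mm of the rim, while the pin is still up (pushed in less than 3 mm) (horizontal distance between rivet and boss below 0.014 m and z of rivet in the frame of guard between 0.01 and 0.018 m and angle between rivet's own z axis and vertical below 0.08 rad and value of joint pin below 0.003 m), for 0.2 s.
2. the pin is pushed flush (to within 1.5 mm) with the rivet still home (horizontal distance between rivet and boss below 0.014 m and z of rivet in the frame of guard between 0.01 and 0.018 m and angle between rivet's own z axis and vertical below 0.08 rad and value of joint pin above 0.0065 m), for 0.2 s.
At the end, for the whole second after the job is handed in: The white rivet stands upright (within 0.08 rad) and at rest in the boss (within 14 mm of the middle of its slot), its collar within 2 mm of the rim, and its pin is flush to within 1.5 mm (all of step 2 and linear speed of rivet below 0.02 m/s); the robot touches nothing.
It fails at once if the boss or guard is pressed with more than 60 N, through the rivet or by the arm (contact force between any of rivet, the arm and guard above 60 N).
It fails at once if the pin is pushed in more than 3 mm while the rivet is not home in the boss (its collar more than 3 mm off the rim, or elsewhere) (value of joint pin above 0.003 m and (z of rivet in the frame of guard above 0.019 m or horizontal distance between rivet and boss above 0.014 m)).
It fails at once if the brass cup or the blue spare rivet is moved more than 20 mm (distance of any of cup, spare from where it was at the start of the episode above 0.02 m).
It fails at once if the bottle or the screwdriver is moved more than 30 mm (distance of any of bottle, driver from where it was at the start of the episode above 0.03 m).
It also fails if it takes over 58 s, if anything falls off the work surface, if the arm or the gripper's body presses on something with over 40 N, if the wrist force passes 120 N, or if a joint passes its speed limit or range.

ROBOT

A 6-joint arm with a two-finger parallel gripper is mounted at the origin on the work surface. World frame = base frame: x ahead of the robot, y to its left, z up, the work surface at z = 0. Lengths are in mm, angles in rad, forces in N, time in s.
With the tool pointing down it reaches from about 400 to 925 mm from the base axis. Payload 12.5 kg.
Tool frame: the origin (TCP) lies at the centre of the arm's flange, where the gripper is bolted on; the fingertips stand 190 mm ahead of it and the grasp point (between the pads) lies 171 mm ahead of it; z points along the fingers, y is the direction in which the jaws open and shut (so a half turn about z gives the same grasp; the last joint's range is limited). The gripper opens to 95 mm and grips with 3 to 60 N. Pads are 20 mm wide; open, the fingers measure 119 mm over their backs; the gripper's body (75 mm by 180 mm) begins 59 mm behind the grasp point.
Start: joints at [1.011, 0.491, 1.559, -0, 1.092, -0.106], TCP at [273.968, 561.753, 404.761] pointing down, gripper open.
Joint ranges: [-3.1, 3.1], [-0.84, 2.19], [0.05, 2.79], [-1.13, 4.28], [0.06, 2.93], [-2.69, 2.69]. Speed limits (rad/s): [2.22, 2.22, 2.79, 3.14, 3.14, 3.14].

INTERFACE

Orientations are given as [roll, pitch, yaw] about the fixed x, y, z axes, in that order (R = Rz(yaw) Ry(pitch) Rx(roll)).
In Python, from cell import * gives the robot as it stands.
- The arm moves only by the tool step_arm, never from a script. Its argument "rows" is a list of rows, each an object with "delta_pos": the shift along the tool's x, y, z in cm, a list of three; "spin": the turn about the tool's z in degrees. A call has 1 to 5 rows; each row is the pose to reach, as a shift and turn from the pose measured when the call began, along the tool's axes at that moment; what a row does not reach only later rows make up. A row lasts 1/10 s, in which the tool goes at most 50 mm and 8.59 degrees, less where a joint would pass 70% of its speed; a pose out of reach is approached as far as the arm can. A call with a gripper value outside its range is refused whole. "jaw" is the opening, from 0 (shut) to 1 (fully open), set as the call begins (left out, the last holds). The fingers move at their own pace and stop on an object; the grip force is fixed at half the most. Time passes only in rows, so rows that repeat a pose let the fingers close. It gives the time, the measured TCP pose, the force and the opening at its end, in the units of the state.
- state(): the state, without advancing time (a new reading comes with each control period).
- read_camera(name): name is "side" or "top"; returns (picture, depth): 420x560x3 uint8, blue, green, red; 420x560 float32, mm along the optical axis (not along the pixel's ray), 0 where there is no reading.
- camera_info(name): a dict with "camera_matrix" (3x3 intrinsics, pixels), "R" (3x3) and "t" (3): a world point X has camera coordinates R X + t. Camera axes: x right, y down, z forward; pixel columns grow to the right and rows downward; lengths in mm; the calibration is good to about 2 mm. A picture is of the moment at which its call begins. camera_info takes no time and is no camera call.
- job_done(): hands the job in, once; it reports no verdict.
The state is a dict: "t": time; "joints": joint angles; "qvel": joint speeds; "tau": joint torques, N m; "eef_pos": TCP position; "tcp_rot": TCP orientation; "ft_force": force on the tool from outside, world axes, zero at the start; "moment": the same for the moment, N m; "opening": opening from 0.0 (shut) to 1.0 (fully open).
Only numpy, scipy, OpenCV 4.12 (cv2) and the standard library are available. Lean on these libraries where they do the work, as an engineer would, in place of code of your own. Each camera call takes 0.05 s, during which the arm holds its last target.

## Working session

There is one attempt and no reset: what is moved stays moved. The work goes in short steps, Python scripts to look and compute and a tool call to move; the robot and the scene stay as the last step left them, time stands still between calls to the robot, and variables do not carry over. Pictures are saved under pics/ and viewed, and the job is handed in when it is done.

Besides the shell and the picture viewer there is one more tool, called after "Call:" by a JSON object that holds its "name" and its "arguments". step_arm: Moves the arm, as the interface text tells. Its arguments: {"type":"object","properties":{"rows":{"type":"array","items":{"type":"object","properties":{"delta_pos":{"type":"array","items":{"type":"number"}},"spin":{"type":"number"}}}},"jaw":{"type":"number"}},"required":["rows"]}

```bash
ls; mkdir -p pics; python3 - <<'E'
from cell import *
import cv2,numpy as np
print(state())
for n in("side","top"):
    p,d=read_camera(n); cv2.imwrite(f"pics/{n}0.png",p); np.save(f"pics/{n}0.npy",d)
    i=camera_info(n); print(n,i, (d==0).sum())
E
```

```text
pics
{'t': 0.0, 'joints': array([ 1.01138547e+00,  4.91582971e-01,  1.55946242e+00, -4.50419644e-06,
        1.09170869e+00, -1.05570691e-01]), 'qvel': array([-1.88469400e-04,  2.12249873e-03,  7.60257665e-05,  6.63233889e-04,
        1.22003040e-04, -3.50811270e-04]), 'tau': array([-1.86517187e-03, -6.12643075e+01, -2.58180499e+01,  6.91342587e-02,
        4.81123442e-02, -6.54783048e-05]), 'eef_pos': array([273.95845903, 561.72112228, 404.14261385]), 'tcp_rot': array([-3.14043728e+00, -1.18412110e-04,  2.68775450e+00]), 'ft_force': array([-0.21497267,  0.31943132, -0.25522611]), 'moment': array([-0.02746331,  0.00473047,  0.05181072]), 'opening': 0.9948604278383943}
side {'camera_matrix': array([[446.60962132,   0.        , 275.14345909],
       [  0.        , 446.60962132, 213.17172088],
       [  0.        ,   0.        ,   1.        ]]), 'R': array([[ 0.97408517, -0.22611918,  0.00530917],
       [-0.12765061, -0.56897287, -0.81238857],
       [ 0.18671742,  0.79065795, -0.58309229]]), 't': array([-544.76138847,   88.54882984,  793.88704151])} 917
top {'camera_matrix': array([[491.35931471,   0.        , 276.39406903],
       [  0.        , 491.35931471, 209.53132027],
       [  0.        ,   0.        ,   1.        ]]), 'R': array([[-0.00260149, -0.99956657, -0.02932424],
       [-0.98767091,  0.00715827, -0.15638076],
       [ 0.15652289,  0.02855588, -0.98726144]]), 't': array([-95.37863696, 514.52361551, 836.93972901])} 896
```

View pics/side0.png

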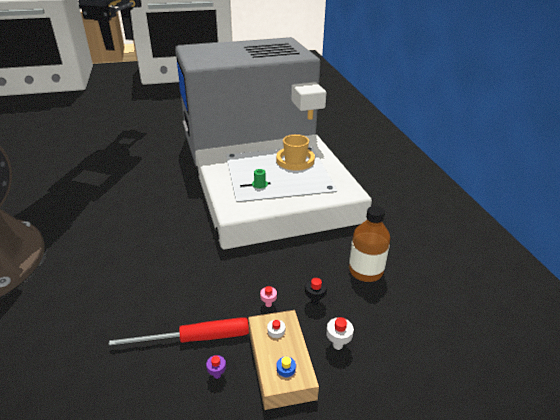

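View pics/top0.png

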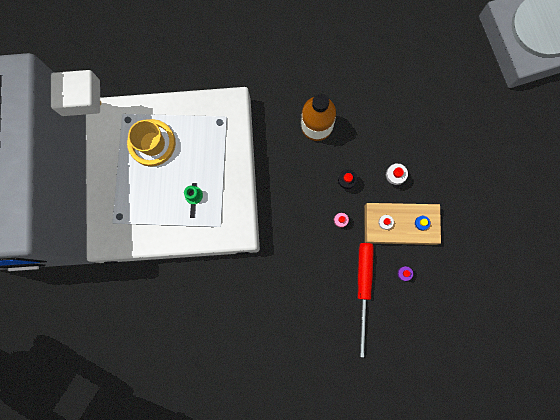

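The top view shows the white rivet in the block at about (387,223), the blue spare at (423,223), and the green boss at (192,194), near the upper (far) end of its dark slot. The larger white look-alike stands at (397,174). In the side view the rivet is at (277,328) and the boss at (260,179). Next I'll measure them.

```bash
cat > h.py <<'E'
from cell import *
import cv2,numpy as np
def ray(n,u,v):
    i=camera_info(n);K,R,t=i["camera_matrix"],i["R"],i["t"]
    return -R.T@t, R.T@np.linalg.inv(K)@np.array([u,v,1.])
def onz(n,u,v,z):
    c,d=ray(n,u,v); return c+d*(z-c[2])/d[2]
def tri(a,b):
    c1,d1=ray("side",*a);c2,d2=ray("top",*b)
    s=np.linalg.lstsq(np.c_[d1,-d2],c2-c1,rcond=None)[0]
    p,q=c1+s[0]*d1,c2+s[1]*d2
    return (p+q)/2,np.linalg.norm(p-q)
def proj(n,X):
    i=camera_info(n); x=i["camera_matrix"]@(i["R"]@np.array(X,float)+i["t"]); return x[:2]/x[2]
E
python3 - <<'E'
from h import *
np.set_printoptions(precision=1,suppress=True)
for n in("side","top"):
    p=cv2.imread(f"pics/{n}0.png"); d=np.load(f"pics/{n}0.npy")
    h=cv2.cvtColor(p,cv2.COLOR_BGR2HSV)
    M={"green":cv2.inRange(h,(45,80,30),(85,255,255)),
     "red":cv2.inRange(h,(0,180,90),(6,255,255))|cv2.inRange(h,(174,180,90),(180,255,255)),
     "white":cv2.inRange(h,(0,0,120),(180,50,255)),"wood":cv2.inRange(h,(10,60,90),(25,170,255)),
     "yellow":cv2.inRange(h,(27,150,120),(33,255,255)),"blue":cv2.inRange(h,(100,150,60),(125,255,255))}
    for k,m in M.items():
        N,l,s,c=cv2.connectedComponentsWithStats(m)
        for j in range(1,N):
            if s[j,4]>25: print(n,k,s[j],c[j])
    cx=(277,328) if n=="side" else (387,223)
    b=(260,179) if n=="side" else (192,194)
    for nm,(u,v),w in(("riv",cx,26),("boss",b,30)):
        cv2.imwrite(f"pics/{n}_{nm}.png",cv2.resize(p[v-w:v+w,u-w:u+w],(560,560),interpolation=cv2.INTER_NEAREST))
a=[cv2.imread(f"pics/{n}_{m}.png") for n in("side","top") for m in("riv","boss")]
cv2.imwrite("pics/crops.png",cv2.resize(np.vstack([np.hstack(a[:2]),np.hstack(a[2:])]),(600,600)))
E
```

```text
side green [251 169  17  19 227] [259.2 178.7]
side red [311 278  11  12 108] [315.8 283.3]
side red [265 286   7   9  50] [268. 290.]
side red [335 317  11  14 126] [340.1 324. ]
side red [ 179  318   70   25 1227] [213.9 329.6]
side red [273 320   7   9  51] [275.9 324. ]
side red [211 356   9  10  66] [215.3 360.8]
side white [   0    0   93   96 4977] [51.3 48.9]
side white [ 131    0  195   84 9739] [233.7  34.7]
side white [118  10  15  34 125] [123.2  29.8]
side white [291  82  35  29 838] [308.2  95.9]
side white [183 121   5  10  26] [185.  125.5]
side white [  195   134   177   115 12963] [277.2 193. ]
side white [350 241  39  34 728] [367.3 262. ]
side white [  0 277  10  10  46] [  5.  281.6]
side white [327 317  27  33 489] [339.2 333.8]
side white [267 320  19  18 199] [275.9 329.8]
side white [109 332  70  13 274] [143.3 337.9]
side wood [109   0  12   7  33] [114.3   2.5]
side wood [  80   12   58   52 1431] [107.6  43.3]
side wood [307 110   7  10  55] [309.7 114.5]
side wood [ 276  134   39   37 1039] [295.2 152.9]
side wood [ 19 248  22  29 175] [ 28.8 261.2]
side 
[... 472 characters left out ...]
[358 243  15  57 791] [364.9 270.5]
top red [403 270   7   7  37] [406.1 273.1]
top white [ 488    0   72   78 3926] [529.3  31.7]
top white [   0   54   31  202 5948] [ 14.8 154.1]
top white [   51    70   208   193 26339] [165.2 172.5]
top white [301 118  34  21 239] [315.3 131.4]
top white [135 127  34  33 237] [156.1 147.2]
top white [386 163  22  22 269] [396.1 173.9]
top white [379 215  15  14 127] [385.6 221.9]
top white [  8 266  31   5  86] [ 22.8 268.1]
top white [360 299   6  58 171] [362.8 328.1]
top wood [ 364  203   77   42 2676] [402.1 223.3]
top yellow [421 219   7   6  32] [424.  221.5]
top blue [415 216  15  14 119] [421.5 222.9]
top blue [  0 260  40   6 149] [ 14.8 262.1]
```

View pics/crops.png

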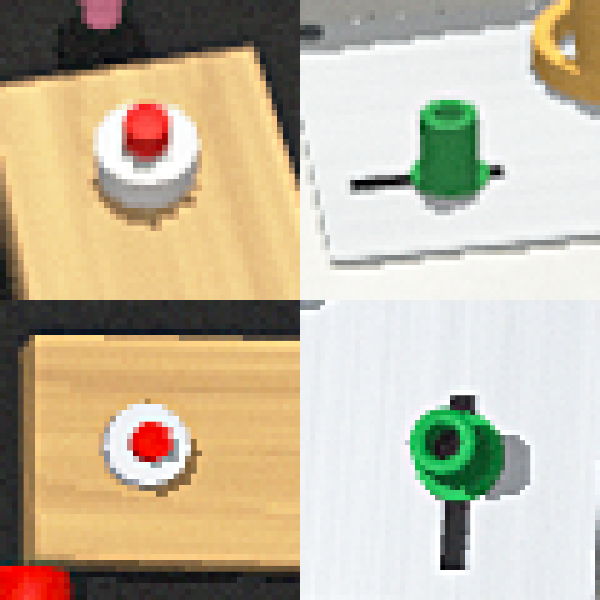

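The crops show the collar top centre at about (386,221.3) in the top view and (276,327.1) in the side view. The boss rim centre is at about (190.3,191.7) top and (259.3,171.1) side.

```bash
python3 - <<'E'
from h import *
np.set_printoptions(precision=1,suppress=True)
print("collar tri",tri((276,327.1),(386,221.3)),onz("top",386,221.3,40),onz("side",276,327.1,40))
print("pin",tri((275.9,323),(386.8,221.1)),onz("top",386.8,221.1,46))
print("boss tri",tri((259.3,171.1),(190.3,191.7)),onz("top",190.3,191.7,94),onz("side",259.3,171.1,94))
print("spare",onz("top",424,221.5,46), onz("top",421.5,222.9,38))
# wood angle, guard
p=cv2.imread("pics/top0.png");h=cv2.cvtColor(p,cv2.COLOR_BGR2HSV)
m=cv2.inRange(h,(10,60,90),(25,170,255));m[:, :355]=0
r=cv2.minAreaRect(cv2.findNonZero(m));print(r)
for q in cv2.boxPoints(r): print(onz("top",*q,30))
# slot endpoints, screws of guard
for q in((193,183.5),(192.5,217.5),(128,119.5),(220,122),(119.5,216.5)): print("guard",onz("top",*q,64))
for s in [(0,0)]:
  print(camera_info("top")["t"])
d=np.load("pics/top0.npy")
print("depth",d[191,188:196],d[215,386],d[221,380:394])
for (u,v) in((245,150),(393,240),(205,160),(190,188),(320,101),(317,125)):
    c,dd=ray("top",u,v); print((u,v),c+dd*d[v,u])
# boss circle pixels
E
```

```text
collar tri (array([ 492.2, -291.8,   37. ]), np.float64(0.6649525894243442)) [ 491.5 -291.1   40. ] [ 492.  -294.2   40. ]
pin (array([ 491.8, -291.6,   45.4]), np.float64(1.2901547425602125)) [ 491.  -291.4   46. ]
boss tri (array([537.2,  45.8,  94. ]), np.float64(0.6024101852578104)) [536.9  45.8  94. ] [537.5  45.8  94. ]
spare [ 489.9 -355.9   46. ] [ 488.5 -353.6   38. ]
((402.0286560058594, 223.2393035888672), (76.8210678100586, 40.466827392578125), 1.301952600479126)
[ 455.  -251.4   30. ]
[ 527.8 -255.3   30. ]
[ 523.6 -391.8   30. ]
[ 451.2 -386.2   30. ]
guard [557.4  47.7  64. ]
guard [497.1  47.1  64. ]
guard [676.1 168.1  64. ]
guard [669.3   1.8  64. ]
guard [499.8 175.2  64. ]
[-95.4 514.5 836.9]
depth [839.9 839.5 840.9 840.6 842.3 843.  828.9 832. ] 869.5623 [867.8 863.8 868.4 869.8 859.4 857.9 859.1 859.  860.2 859.9 858.1 867.4
 867.9 866.2]
(245, 150) [618.1 -43.   60.5]
(393, 240) [ 459.5 -304.5   28.3]
(205, 160) [599.4  27.2  64.9]
(190, 188) [543.3  46.5  93.9]
(320, 101) [ 681.  -173.   128.2]
(317, 125) [ 654.8 -170.    83.9]
```

The heights agree: the collar triangulates to z 37 (expected about 40), the boss rim to 94.0 (expected 94), and both are within reach. Rivet is at about (492,-291.5) and boss at about (537,46). I'll move up first, then past the housing.

```bash
cat >> h.py <<'E'
def go(x,y,z,yawdeg=None):
    s=state();from scipy.spatial.transform import Rotation as Ro
    R=Ro.from_euler("xyz",s["tcp_rot"]).as_matrix()
    d=R.T@(np.array([x,y,z])-s["eef_pos"])/10
    sp=0 if yawdeg is None else -(((yawdeg-np.degrees(s["tcp_rot"][2]))+180)%360-180)
    print("t",round(s["t"],2),"pos",s["eef_pos"].round(1),"rpy",np.degrees(s["tcp_rot"]).round(2),"F",s["ft_force"].round(1),"op",round(s["opening"],3))
    print("delta cm",d.round(2),"spin",round(sp,1),"rows",round(np.linalg.norm(d)/5,1))
E
python3 - <<'E'
from h import *
go(450,100,485,120)
E
```

```text
t 0.1 pos [274.  561.7 404.2] rpy [-1.7995e+02 -1.0000e-02  1.5400e+02] F [-0.3  0.2  1. ] op 1.003
delta cm [-36.06 -33.79  -8.05] spin 34.0 rows 10.0
```

Call:
{"name": "step_arm", "arguments": {"rows": [{"delta_pos": [0, 0, -4], "spin": 0}, {"delta_pos": [0, 0, -8], "spin": 0}, {"delta_pos": [0, 0, -8], "spin": 0}], "jaw": 0.6}}

```text
t: 0.4
eef_pos: [273.9, 561.8, 489.2]
tcp_rot: [3.135, 0.001, 2.688]
ft_force: [-0.3, -0.4, -0.0]
opening: 0.804
```

```bash
python3 - <<'E'
from h import *
go(450,100,485,120)
E
```

```text
t 0.4 pos [273.9 561.8 489.2] rpy [1.7961e+02 4.0000e-02 1.5401e+02] F [-0.3 -0.4 -0. ] op 0.804
delta cm [-36.07 -33.8    0.22] spin 34.0 rows 9.9
```

Call:
{"name": "step_arm", "arguments": {"rows": [{"delta_pos": [-3.6, -3.4, 0], "spin": 3.4}, {"delta_pos": [-7.2, -6.8, 0], "spin": 6.8}, {"delta_pos": [-10.8, -10.1, 0], "spin": 10.2}, {"delta_pos": [-14.4, -13.5, 0], "spin": 13.6}, {"delta_pos": [-18, -16.9, 0], "spin": 17}]}}

```text
t: 0.9
eef_pos: [361.8, 329.2, 487.7]
tcp_rot: [3.136, -0.001, 2.389]
ft_force: [1.7, -0.5, -0.1]
opening: 0.599
```

```bash
python3 - <<'E'
from h import *
go(450,100,485,120)
E
```

```text
t 0.9 pos [361.8 329.2 487.7] rpy [ 1.7965e+02 -8.0000e-02  1.3689e+02] F [ 1.7 -0.5 -0.1] op 0.599
delta cm [-22.1  -10.7    0.17] spin 16.9 rows 4.9
```

Call:
{"name": "step_arm", "arguments": {"rows": [{"delta_pos": [-4.4, -2.1, 0], "spin": 3.4}, {"delta_pos": [-8.8, -4.2, 0], "spin": 6.8}, {"delta_pos": [-13.2, -6.4, 0], "spin": 10.1}, {"delta_pos": [-17.6, -8.5, 0], "spin": 13.5}, {"delta_pos": [-22.1, -10.7, 0], "spin": 16.9}]}}

```text
t: 1.4
eef_pos: [450.1, 98.2, 486.3]
tcp_rot: [3.137, -0.003, 2.092]
ft_force: [1.3, 0.8, 0.6]
opening: 0.596
```

```bash
python3 - <<'E'
from h import *
go(492,-291.5,330,90)
E
```

```text
t 1.4 pos [450.1  98.2 486.3] rpy [179.71  -0.19 119.86] F [1.3 0.8 0.6] op 0.596
delta cm [-35.93 -15.84  15.43] spin 29.9 rows 8.4
```

Call:
{"name": "step_arm", "arguments": {"rows": [{"delta_pos": [-4, -1.8, 1.7], "spin": 3.3}, {"delta_pos": [-8, -3.5, 3.4], "spin": 6.6}, {"delta_pos": [-12, -5.3, 5.1], "spin": 10}, {"delta_pos": [-16, -7, 6.9], "spin": 13.3}, {"delta_pos": [-20, -8.8, 8.6], "spin": 16.6}]}}

```text
t: 1.9
eef_pos: [473.3, -120.4, 398.0]
tcp_rot: [3.138, -0.005, 1.8]
ft_force: [0.3, -0.0, 0.8]
opening: 0.602
```

```bash
python3 - <<'E'
from h import *
go(492,-291.5,330,90)
E
```

```text
t 1.9 pos [ 473.3 -120.4  398. ] rpy [179.8   -0.28 103.11] F [ 0.3 -0.   0.8] op 0.602
delta cm [-17.12  -2.08   6.71] spin 13.1 rows 3.7
```

Call:
{"name": "step_arm", "arguments": {"rows": [{"delta_pos": [-4.3, -0.5, 1.7], "spin": 3.3}, {"delta_pos": [-8.6, -1, 3.4], "spin": 6.6}, {"delta_pos": [-12.9, -1.6, 5], "spin": 9.9}, {"delta_pos": [-17.1, -2.1, 6.7], "spin": 13.1}, {"delta_pos": [-17.1, -2.1, 6.7], "spin": 13.1}]}}

```text
t: 2.4
eef_pos: [491.4, -295.3, 327.0]
tcp_rot: [-3.141, -0.007, 1.566]
ft_force: [-0.7, 0.8, -0.2]
opening: 0.602
```

```bash
python3 - <<'E'
from h import *
go(492,-291.5,223,90)
p,_=read_camera("side");cv2.imwrite("pics/s1.png",p)
p2,_=read_camera("top");cv2.imwrite("pics/t1.png",p2)
cv2.imwrite("pics/c1.png",cv2.resize(np.hstack([p[220:420,180:380],p2[130:330,300:500]]),(800,400)))
E
```

```text
t 2.4 pos [ 491.4 -295.3  327. ] rpy [-179.99   -0.39   89.7 ] F [-0.7  0.8 -0.2] op 0.602
delta cm [ 0.31  0.06 10.41] spin -0.3 rows 2.1
```

View pics/c1.png

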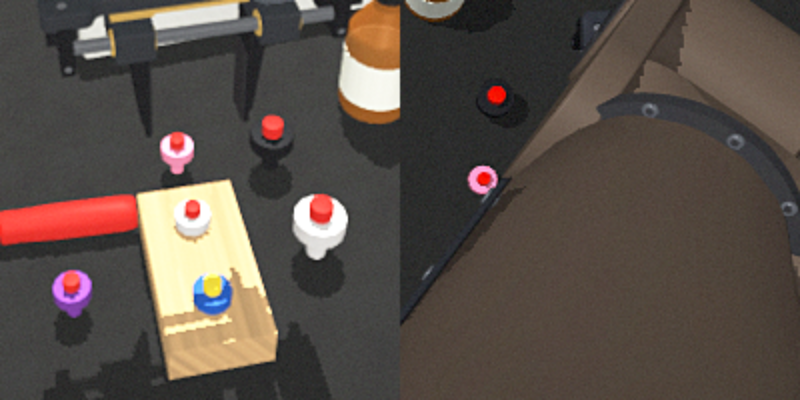

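The fingers (crop (148,135) and (245,118)) line up over the rivet in x, with the scene untouched. The tool tilts about 0.4°, which moves the tips about +1 mm in y. Next is the descent.

Call:
{"name": "step_arm", "arguments": {"rows": [{"delta_pos": [0.3, 0.05, 3], "spin": 0}, {"delta_pos": [0.3, 0.05, 6], "spin": 0}, {"delta_pos": [0.3, 0.05, 8.5], "spin": 0}, {"delta_pos": [0.3, 0.05, 8.5], "spin": 0}]}}

```text
t: 2.9
eef_pos: [491.5, -286.7, 241.9]
tcp_rot: [-3.138, -0.01, 1.571]
ft_force: [0.2, 0.2, 0.6]
opening: 0.597
```

```bash
python3 - <<'E'
from h import *
go(492,-292.5,223,90)
p,d=read_camera("side");cv2.imwrite("pics/c2.png",cv2.resize(p[250:400,180:380],(800,600)))
E
```

```text
t 2.9 pos [ 491.5 -286.7  241.9] rpy [-179.82   -0.57   90.04] F [0.2 0.2 0.6] op 0.597
delta cm [-0.6   0.05  1.88] spin 0.0 rows 0.4
```

View pics/c2.png

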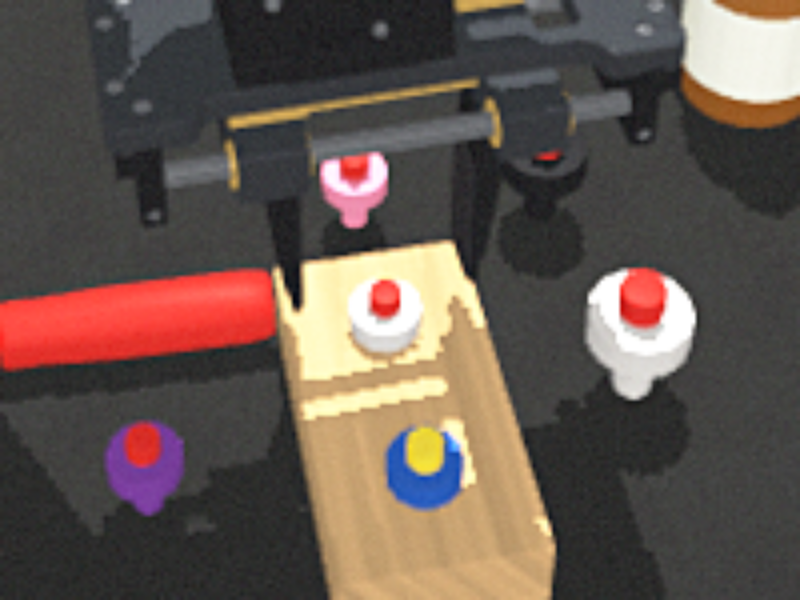

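Call:
{"name": "step_arm", "arguments": {"rows": [{"delta_pos": [-0.6, 0.05, 0.8], "spin": 0}, {"delta_pos": [-0.6, 0.05, 0.8], "spin": 0}]}}

```text
t: 3.15
eef_pos: [492.7, -293.3, 236.1]
tcp_rot: [-3.141, -0.008, 1.572]
ft_force: [-0.7, 0.2, 0.5]
opening: 0.6
```

```bash
python3 - <<'E'
from h import *
go(492,-293,223,90)
print(state()["qvel"].round(4))
E
```

```text
t 3.15 pos [ 492.7 -293.3  236.1] rpy [-179.98   -0.44   90.05] F [-0.7  0.2  0.5] op 0.6
delta cm [ 0.02 -0.06  1.31] spin 0.0 rows 0.3
[ 0.0016 -0.0088  0.0039  0.0002  0.0095  0.009 ]
```

Call:
{"name": "step_arm", "arguments": {"rows": [{"delta_pos": [0, 0, 0], "spin": 0}, {"delta_pos": [0, 0, 0], "spin": 0}]}}

```text
t: 3.35
eef_pos: [492.7, -293.4, 236.9]
tcp_rot: [3.141, -0.007, 1.572]
ft_force: [1.1, -0.0, 0.5]
opening: 0.6
```

```bash
python3 - <<'E'
from h import *
go(492,-293,223,90)
print(state()["qvel"].round(4))
E
```

```text
t 3.35 pos [ 492.7 -293.4  236.9] rpy [179.96  -0.4   90.05] F [ 1.1 -0.   0.5] op 0.6
delta cm [ 0.03 -0.07  1.39] spin 0.0 rows 0.3
[-0.0013  0.0053  0.0011 -0.0026 -0.0017  0.001 ]
```

Call:
{"name": "step_arm", "arguments": {"rows": [{"delta_pos": [0.05, -0.05, 0.7], "spin": 0}, {"delta_pos": [0.05, -0.05, 1.45], "spin": 0}, {"delta_pos": [0.05, -0.05, 1.45], "spin": 0}]}}

```text
t: 3.65
eef_pos: [492.0, -292.6, 221.2]
tcp_rot: [-3.141, -0.008, 1.572]
ft_force: [-0.1, 0.2, 0.3]
opening: 0.6
```

```bash
python3 - <<'E'
from h import *
go(492,-293,222.5,90)
p,d=read_camera("side");cv2.imwrite("pics/c3.png",cv2.resize(p[280:400,220:380],(800,600)))
E
```

```text
t 3.65 pos [ 492.  -292.6  221.2] rpy [-179.96   -0.46   90.04] F [-0.1  0.2  0.3] op 0.6
delta cm [-0.03 -0.   -0.13] spin 0.0 rows 0.0
```

View pics/c3.png

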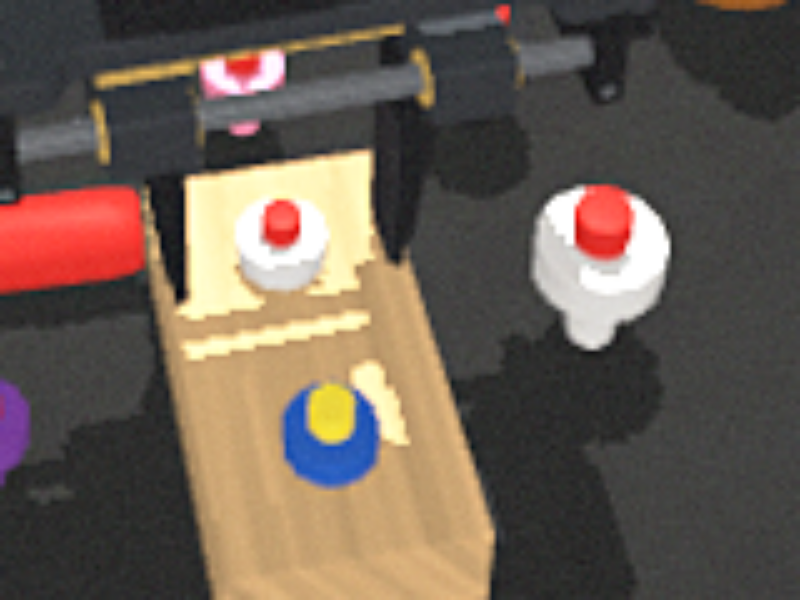

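The fingertips at crop (180,300) and (398,262) straddle the collar at (282,245), and nothing is touched. I'll close the jaws.

Call:
{"name": "step_arm", "arguments": {"rows": [{"delta_pos": [0, 0, 0], "spin": 0}, {"delta_pos": [0, 0, 0], "spin": 0}, {"delta_pos": [0, 0, 0], "spin": 0}, {"delta_pos": [0, 0, 0], "spin": 0}], "jaw": 0}}

```text
t: 4.1
eef_pos: [492.2, -292.7, 221.8]
tcp_rot: [-3.141, -0.008, 1.572]
ft_force: [-0.1, -0.3, 0.1]
opening: 0.318
```

Call:
{"name": "step_arm", "arguments": {"rows": [{"delta_pos": [0, 0, -0.5], "spin": 0}, {"delta_pos": [0, 0, -1.5], "spin": 0}, {"delta_pos": [0, 0, -3], "spin": 0}, {"delta_pos": [0, 0, -5], "spin": 0}, {"delta_pos": [0, 0, -5], "spin": 0}]}}

```text
t: 4.6
eef_pos: [492.5, -293.3, 274.6]
tcp_rot: [3.138, -0.005, 1.572]
ft_force: [0.6, -0.7, -0.1]
opening: 0.262
```

```bash
python3 - <<'E'
from h import *
go(500,-160,330,90)
p,d=read_camera("side");cv2.imwrite("pics/c4.png",cv2.resize(p[220:400,180:420],(800,600)))
E
```

```text
t 4.6 pos [ 492.5 -293.3  274.6] rpy [179.82  -0.29  90.05] F [ 0.6 -0.7 -0.1] op 0.262
delta cm [13.36  0.78 -5.47] spin 0.0 rows 2.9
```

View pics/c4.png

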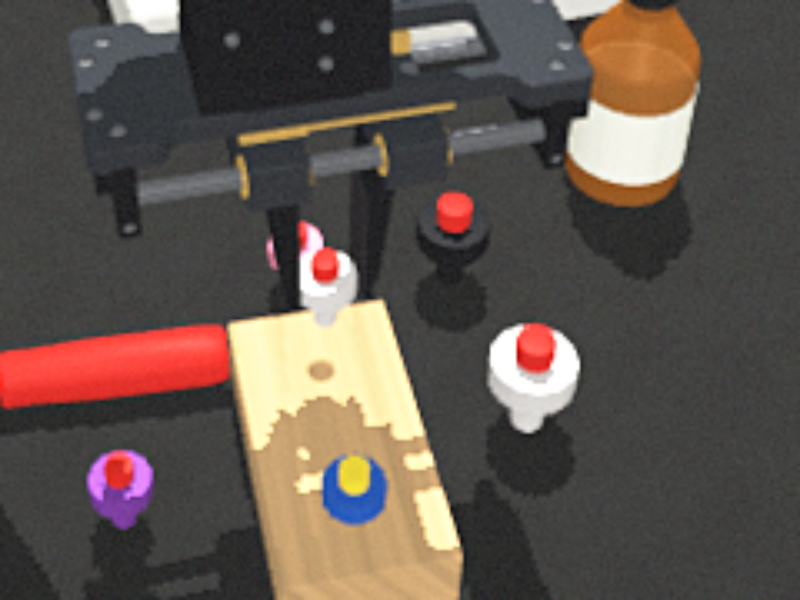

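The rivet is gripped by its collar and out of the block with its pin up (crop (327,280)); the spare is untouched. I'll carry it to the boss.

Call:
{"name": "step_arm", "arguments": {"rows": [{"delta_pos": [1.5, 0.1, -2], "spin": 0}, {"delta_pos": [4.5, 0.3, -4], "spin": 0}, {"delta_pos": [8.5, 0.5, -5.5], "spin": 0}, {"delta_pos": [13, 1, -5.5], "spin": 0}, {"delta_pos": [17, 1.7, -5.5], "spin": 0}]}}

```text
t: 5.15
eef_pos: [508.6, -121.8, 329.2]
tcp_rot: [3.14, -0.006, 1.571]
ft_force: [0.8, 0.1, -0.4]
opening: 0.263
```

```bash
python3 - <<'E'
from h import *
go(537,44.5,330,90)
E
```

```text
t 5.15 pos [ 508.6 -121.8  329.2] rpy [179.89  -0.34  90.02] F [ 0.8  0.1 -0.4] op 0.263
delta cm [16.63  2.85  0.03] spin 0.0 rows 3.4
```

Call:
{"name": "step_arm", "arguments": {"rows": [{"delta_pos": [4, 0.8, 0], "spin": 0}, {"delta_pos": [8, 1.5, 0], "spin": 0}, {"delta_pos": [12, 2.2, 0], "spin": 0}, {"delta_pos": [15, 2.85, 0], "spin": 0}, {"delta_pos": [15.5, 2.85, 0], "spin": 0}]}}

```text
t: 5.65
eef_pos: [537.2, 35.9, 329.6]
tcp_rot: [3.14, -0.006, 1.574]
ft_force: [-0.7, 0.2, -1.5]
opening: 0.258
```

Call:
{"name": "step_arm", "arguments": {"rows": [{"delta_pos": [0.5, 0, 0], "spin": 0}, {"delta_pos": [0.5, 0, 0], "spin": 0}]}}

```text
t: 5.85
eef_pos: [536.9, 40.9, 329.2]
tcp_rot: [3.141, -0.006, 1.574]
ft_force: [0.3, 0.0, -0.5]
opening: 0.258
```

```bash
python3 - <<'E'
from h import *
go(537,44.5,318,90)
p,d=read_camera("side");cv2.imwrite("pics/s5.png",p)
cv2.imwrite("pics/c5.png",cv2.resize(p[110:230,180:340],(800,600),interpolation=cv2.INTER_CUBIC))
E
```

```text
t 5.85 pos [536.9  40.9 329.2] rpy [179.97  -0.36  90.2 ] F [ 0.3  0.  -0.5] op 0.258
delta cm [0.36 0.01 1.12] spin 0.2 rows 0.2
```

View pics/c5.png

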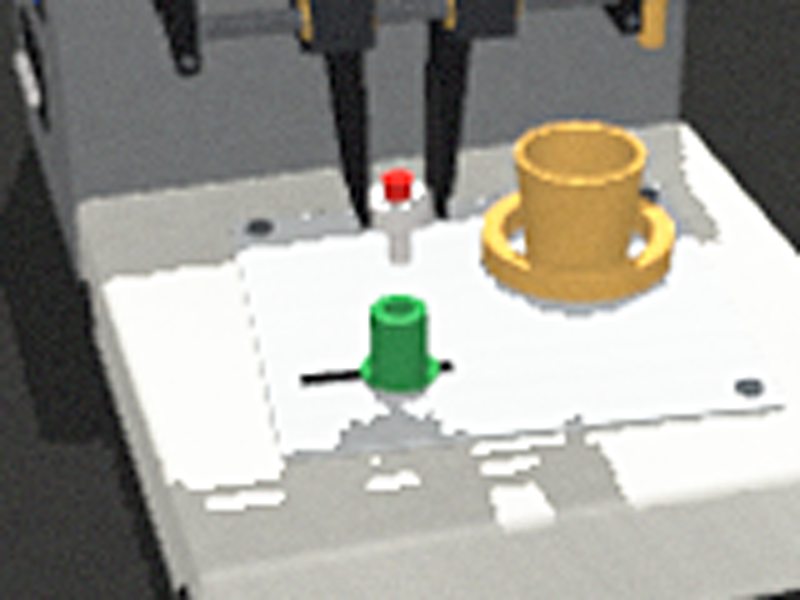

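The rivet hangs over the boss: shank tip at crop (400,262), boss mouth at (399,305). The cup at (580,220) is clear. I'll check this against projections and look at the top view.

```bash
python3 - <<'E'
from h import *
for z in (119,120,138,148): 
    q=proj("side",(536.9,42.2,z)); print(z,q.round(1),"crop",((q-[180,110])*5+2.5).round(0))
for X in((535,45.8,94),(537,45.8,94),(539,45.8,94)):
    q=proj("side",X); print(X,((q-[180,110])*5+2.5).round(0))
p,d=read_camera("top");cv2.imwrite("pics/t5.png",p)
p,d=read_camera("side")
h=cv2.cvtColor(p,cv2.COLOR_BGR2HSV)
g=cv2.inRange(h,(45,80,30),(85,255,255))
for v in range(169,189): 
    c=np.flatnonzero(g[v,240:280])+240
    print(v,c.min() if len(c) else 0,c.max() if len(c) else 0,(c.min()+c.max())/2 if len(c) else 0)
r=cv2.inRange(h,(0,150,90),(6,255,255))
for v in range(143,152):
    c=np.flatnonzero(r[v,240:280])+240
    if len(c):print("red",v,c.min(),c.max())
print(p[158:165,254:268].max(2))
E
```

```text
119 [259.2 160.8] crop [398. 256.]
120 [259.2 160.3] crop [398. 254.]
138 [259. 152.] crop [398. 212.]
148 [258.9 147.2] crop [397. 189.]
(535, 45.8, 94) [393. 309.]
(537, 45.8, 94) [398. 308.]
(539, 45.8, 94) [403. 308.]
169 256 262 259.0
170 255 264 259.5
171 254 264 259.0
172 254 264 259.0
173 254 264 259.0
174 254 264 259.0
175 254 264 259.0
176 254 264 259.0
177 254 264 259.0
178 254 264 259.0
179 254 264 259.0
180 254 264 259.0
181 253 266 259.5
182 253 267 260.0
183 252 267 259.5
184 251 267 259.0
185 252 266 259.0
186 253 265 259.0
187 255 264 259.5
188 0 0 0
red 144 258 261
red 145 257 262
red 146 257 261
red 147 257 261
red 148 257 261
red 149 257 261
[[254 255 255 228 172 190 191 170 222 255 252 250 249 249]
 [251 251 252 236 171 187 194 172 219 255 250 249 249 249]
 [249 250 254 246 170 188 189 174 221 255 251 251 249 250]
 [250 251 254 249 169 186 186 172 222 255 252 251 251 251]
 [251 251 253 249 193 185 192 210 241 253 250 250 250 250]
 [250 250 251 251 242 230 236 249 254 251 250 251 250 250]
 [250 251 251 252 253 254 254 253 251 250 250 250 250 250]]
```

View pics/t5.png

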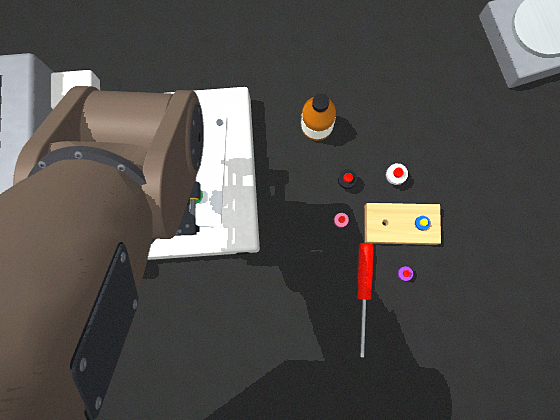

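Call:
{"name": "step_arm", "arguments": {"rows": [{"delta_pos": [0.37, 0, 0.8], "spin": 0}, {"delta_pos": [0.37, 0, 2], "spin": 0}, {"delta_pos": [0.37, 0, 2.2], "spin": 0}, {"delta_pos": [0.37, 0, 2.2], "spin": 0}]}}

```text
t: 6.4
eef_pos: [537.1, 43.7, 306.7]
tcp_rot: [-3.141, -0.006, 1.573]
ft_force: [0.0, -0.2, -0.7]
opening: 0.259
```

```bash
python3 - <<'E'
from h import *
go(536.7,44.6,303,90)
p,d=read_camera("side")
cv2.imwrite("pics/c6.png",cv2.resize(p[130:205,210:310],(800,600),interpolation=cv2.INTER_CUBIC))
E
```

```text
t 6.4 pos [537.1  43.7 306.7] rpy [-179.98   -0.36   90.12] F [ 0.  -0.2 -0.7] op 0.259
delta cm [ 0.09 -0.04  0.37] spin 0.1 rows 0.1
```

View pics/c6.png

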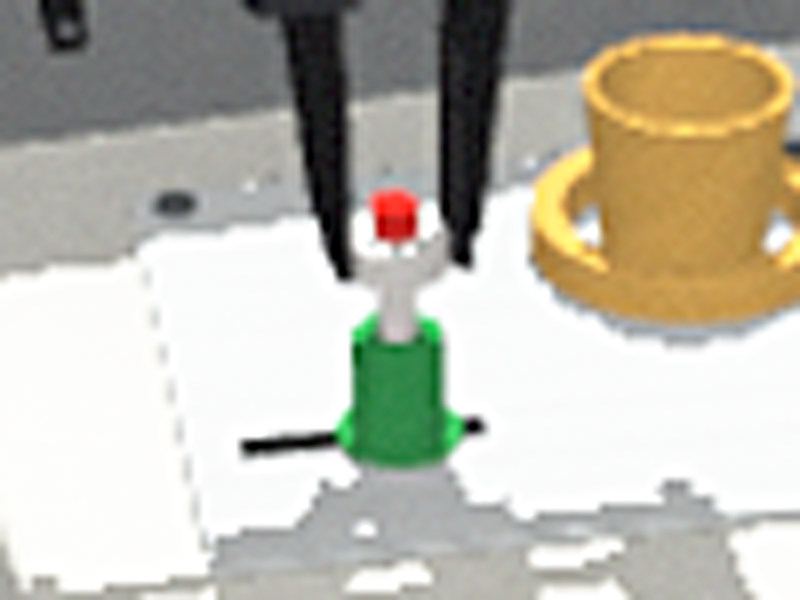

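The shank (crop x 398) is centred on the boss (354–441, middle 397.5). Now down gently, watching the force.

Call:
{"name": "step_arm", "arguments": {"rows": [{"delta_pos": [0.1, 0, 0], "spin": 0}, {"delta_pos": [0.1, 0, 0.15], "spin": 0}, {"delta_pos": [0.1, 0, 0.3], "spin": 0}]}}

```text
t: 6.75
eef_pos: [537.2, 44.8, 304.2]
tcp_rot: [3.141, -0.006, 1.573]
ft_force: [1.2, -0.1, -1.0]
opening: 0.262
```

Call:
{"name": "step_arm", "arguments": {"rows": [{"delta_pos": [0, 0, 0.1], "spin": 0}, {"delta_pos": [0, 0, 0.2], "spin": 0}]}}

```text
t: 6.95
eef_pos: [537.2, 44.8, 302.2]
tcp_rot: [3.141, -0.006, 1.573]
ft_force: [0.1, -0.2, 0.2]
opening: 0.261
```

```bash
python3 - <<'E'
from h import *
go(537,44.6,300,90)
p,d=read_camera("side")
cv2.imwrite("pics/c7.png",cv2.resize(p[130:205,210:310],(800,600),interpolation=cv2.INTER_CUBIC))
E
```

```text
t 6.95 pos [537.2  44.8 302.2] rpy [179.95  -0.36  90.13] F [ 0.1 -0.2  0.2] op 0.261
delta cm [-0.02 -0.02  0.22] spin 0.1 rows 0.0
```

View pics/c7.png

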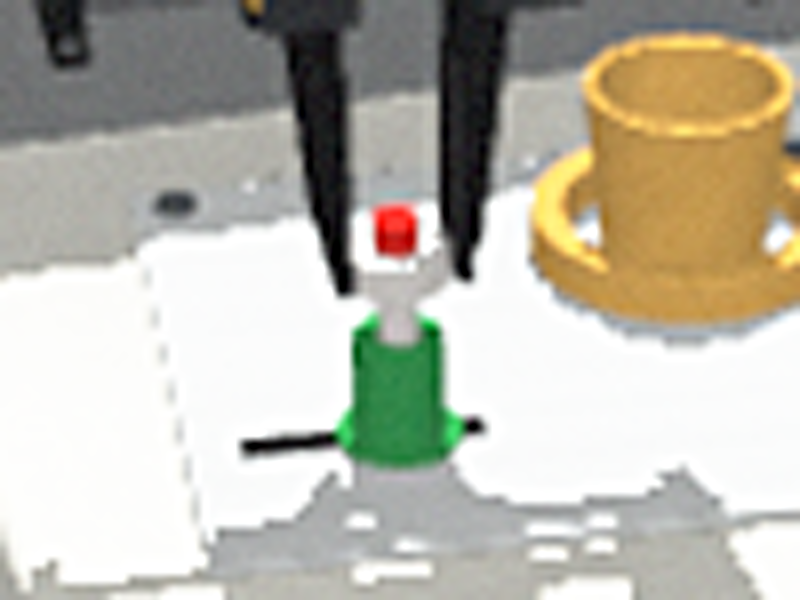

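The pin moved down while the visible shank end stayed at crop y≈343 on the rim, so it is going into the bore without any force. Continuing.

Call:
{"name": "step_arm", "arguments": {"rows": [{"delta_pos": [0, 0, 0.1], "spin": 0}, {"delta_pos": [0, 0, 0.2], "spin": 0}, {"delta_pos": [0, 0, 0.3], "spin": 0}]}}

```text
t: 7.3
eef_pos: [537.1, 44.8, 299.0]
tcp_rot: [3.141, -0.006, 1.573]
ft_force: [-0.3, 0.6, 0.5]
opening: 0.261
```

Call:
{"name": "step_arm", "arguments": {"rows": [{"delta_pos": [0, 0, 0.1], "spin": 0}, {"delta_pos": [0, 0, 0.2], "spin": 0}, {"delta_pos": [0, 0, 0.3], "spin": 0}]}}

```text
t: 7.6
eef_pos: [537.1, 44.9, 295.9]
tcp_rot: [3.141, -0.006, 1.573]
ft_force: [0.8, 0.6, -1.8]
opening: 0.258
```

Call:
{"name": "step_arm", "arguments": {"rows": [{"delta_pos": [0, 0, 0.1], "spin": 0}, {"delta_pos": [0, 0, 0.2], "spin": 0}]}}

```text
t: 7.8
eef_pos: [537.2, 44.9, 294.6]
tcp_rot: [3.14, -0.006, 1.573]
ft_force: [-3.1, -0.1, 11.9]
opening: 0.263
```

```bash
python3 - <<'E'
from h import *
go(537,44.6,290,90)
p,d=read_camera("side")
cv2.imwrite("pics/c8.png",cv2.resize(p[130:205,210:310],(800,600),interpolation=cv2.INTER_CUBIC))
E
```

```text
t 7.8 pos [537.2  44.9 294.6] rpy [179.92  -0.35  90.13] F [-3.1 -0.1 11.9] op 0.263
delta cm [-0.03 -0.02  0.46] spin 0.1 rows 0.1
```

View pics/c8.png

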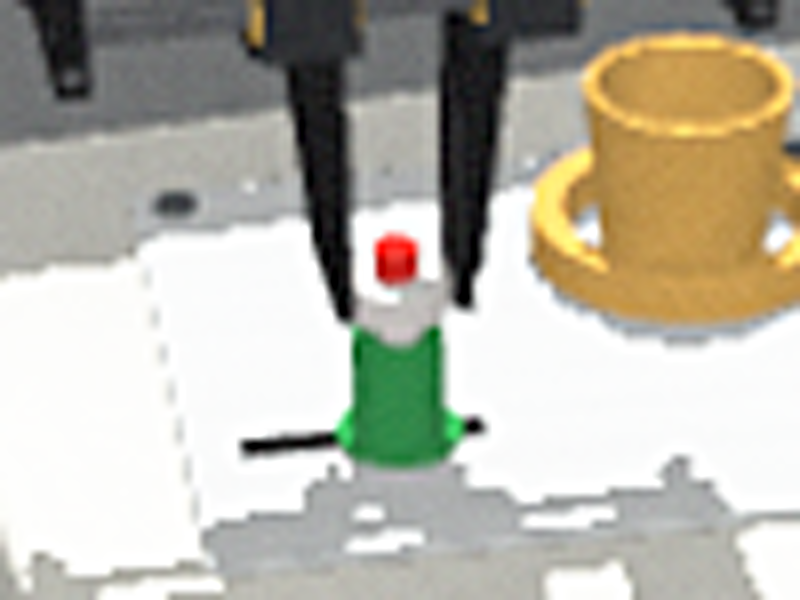

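Force has risen to 12 N at about 10 mm depth, which is the plug. The collar is still above the rim in the picture (crop y≈340). Keep pressing in small steps.

Call:
{"name": "step_arm", "arguments": {"rows": [{"delta_pos": [0, -0.03, 0.1], "spin": 0}, {"delta_pos": [0, -0.03, 0.2], "spin": 0}]}}

```text
t: 8.05
eef_pos: [536.9, 44.9, 293.5]
tcp_rot: [3.139, -0.006, 1.573]
ft_force: [-2.6, 0.4, 12.1]
opening: 0.262
```

Call:
{"name": "step_arm", "arguments": {"rows": [{"delta_pos": [0, 0, 0.1], "spin": 0}, {"delta_pos": [0, 0, 0.2], "spin": 0}]}}

```text
t: 8.25
eef_pos: [536.8, 44.9, 292.4]
tcp_rot: [3.138, -0.006, 1.573]
ft_force: [-3.2, -0.0, 11.8]
opening: 0.259
```

Call:
{"name": "step_arm", "arguments": {"rows": [{"delta_pos": [0, 0, 0.1], "spin": 0}, {"delta_pos": [0, 0, 0.2], "spin": 0}]}}

```text
t: 8.45
eef_pos: [536.7, 44.9, 291.3]
tcp_rot: [3.138, -0.006, 1.573]
ft_force: [-4.5, -1.0, 11.2]
opening: 0.263
```

```bash
python3 - <<'E'
from h import *
go(537,44.6,286,90)
p,d=read_camera("side")
cv2.imwrite("pics/c9.png",cv2.resize(p[130:205,210:310],(800,600),interpolation=cv2.INTER_CUBIC))
E
```

```text
t 8.45 pos [536.7  44.9 291.3] rpy [179.77  -0.34  90.15] F [-4.5 -1.  11.2] op 0.263
delta cm [-0.04  0.03  0.53] spin 0.1 rows 0.1
```

View pics/c9.png

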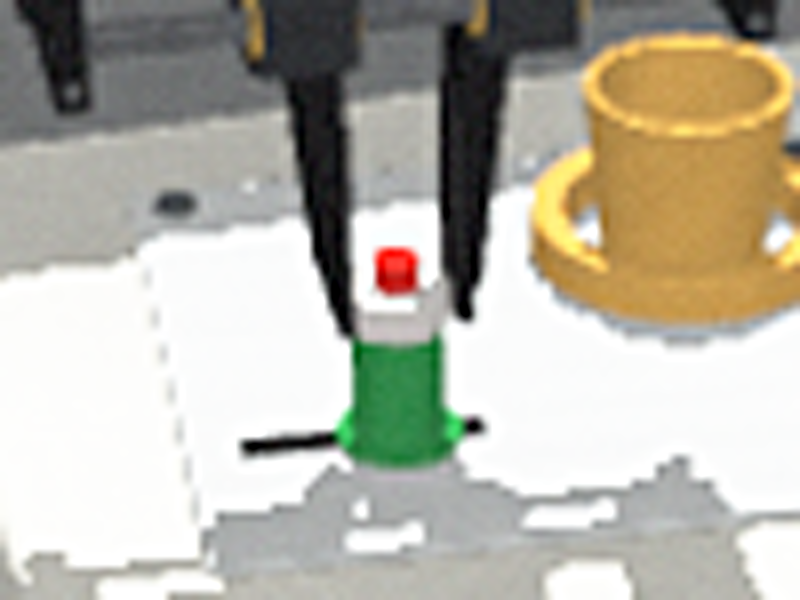

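Call:
{"name": "step_arm", "arguments": {"rows": [{"delta_pos": [0, -0.03, 0.1], "spin": 0}, {"delta_pos": [0, -0.03, 0.2], "spin": 0}]}}

```text
t: 8.7
eef_pos: [536.4, 44.9, 290.2]
tcp_rot: [3.137, -0.006, 1.573]
ft_force: [-2.2, 0.3, 12.0]
opening: 0.259
```

Call:
{"name": "step_arm", "arguments": {"rows": [{"delta_pos": [0, 0, 0.1], "spin": 0}, {"delta_pos": [0, 0, 0.2], "spin": 0}]}}

```text
t: 8.9
eef_pos: [536.3, 44.9, 289.1]
tcp_rot: [3.136, -0.006, 1.573]
ft_force: [-3.7, -0.0, 11.7]
opening: 0.262
```

```bash
python3 - <<'E'
from h import *
go(537,44.6,286,90)
p,d=read_camera("side")
cv2.imwrite("pics/c10.png",cv2.resize(p[130:205,210:310],(800,600),interpolation=cv2.INTER_CUBIC))
E
```

```text
t 8.9 pos [536.3  44.9 289.1] rpy [179.67  -0.33  90.15] F [-3.7 -0.  11.7] op 0.262
delta cm [-0.04  0.07  0.31] spin 0.2 rows 0.1
```

View pics/c10.png

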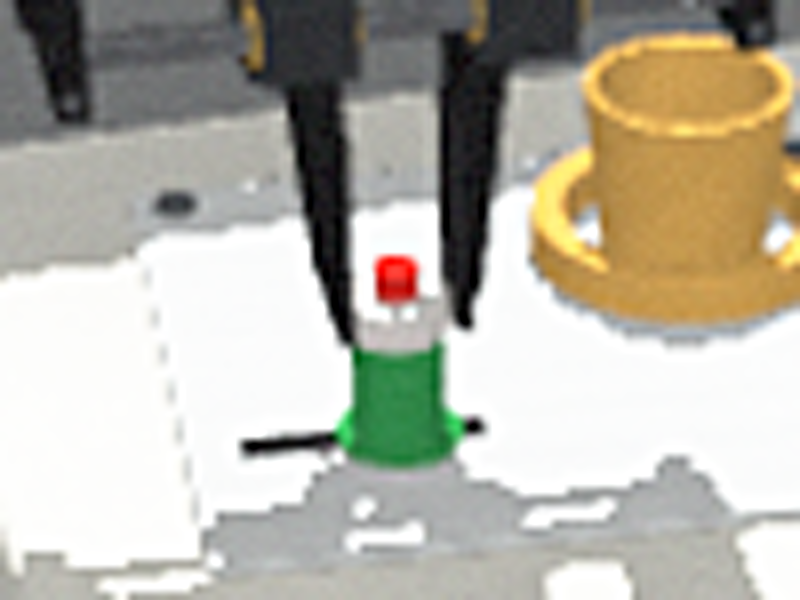

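Call:
{"name": "step_arm", "arguments": {"rows": [{"delta_pos": [0, 0, 0.1], "spin": 0}, {"delta_pos": [0, 0, 0.2], "spin": 0}]}}

```text
t: 9.15
eef_pos: [536.2, 45.0, 287.8]
tcp_rot: [3.135, -0.006, 1.574]
ft_force: [-4.0, 0.5, 12.8]
opening: 0.258
```

Call:
{"name": "step_arm", "arguments": {"rows": [{"delta_pos": [0, 0, 0.1], "spin": 0}, {"delta_pos": [0, 0, 0.2], "spin": 0}]}}

```text
t: 9.35
eef_pos: [536.1, 45.0, 287.5]
tcp_rot: [3.134, -0.006, 1.574]
ft_force: [-9.3, -1.7, 34.0]
opening: 0.256
```

Call:
{"name": "step_arm", "arguments": {"rows": [{"delta_pos": [0, 0, 0.1], "spin": 0}, {"delta_pos": [0, 0, 0.2], "spin": 0}]}}

```text
t: 9.55
eef_pos: [535.9, 45.0, 287.5]
tcp_rot: [3.133, -0.005, 1.574]
ft_force: [-10.5, -0.3, 39.0]
opening: 0.259
```

```bash
python3 - <<'E'
from h import *
go(537,44.6,286,90)
p,d=read_camera("side")
cv2.imwrite("pics/c11.png",cv2.resize(p[130:205,210:310],(800,600),interpolation=cv2.INTER_CUBIC))
E
```

```text
t 9.55 pos [535.9  45.  287.5] rpy [179.53  -0.31  90.18] F [-10.5  -0.3  39. ] op 0.259
delta cm [-0.04  0.11  0.15] spin 0.2 rows 0.0
```

View pics/c11.png

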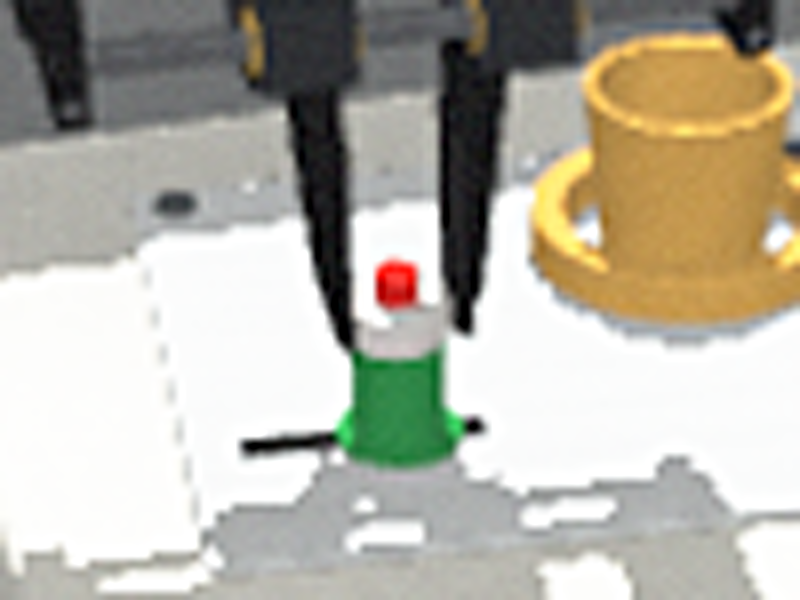

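There is a firm stop at TCP z 287.5, with force up to 39 N after about 8 mm of plug travel, so the collar is on the rim with the red pin still up. I'll unload, open and rise.

Call:
{"name": "step_arm", "arguments": {"rows": [{"delta_pos": [0, 0, 0], "spin": 0}, {"delta_pos": [0, 0, 0], "spin": 0}]}}

```text
t: 9.8
eef_pos: [535.9, 45.0, 287.9]
tcp_rot: [3.132, -0.005, 1.574]
ft_force: [0.4, -0.2, 5.2]
opening: 0.262
```

Call:
{"name": "step_arm", "arguments": {"rows": [{"delta_pos": [0, 0, 0], "spin": 0}, {"delta_pos": [0, 0, 0], "spin": 0}, {"delta_pos": [0, 0, 0], "spin": 0}, {"delta_pos": [0, 0, 0], "spin": 0}], "jaw": 0.55}}

```text
t: 10.2
eef_pos: [535.9, 45.0, 287.7]
tcp_rot: [3.133, -0.005, 1.574]
ft_force: [0.4, -0.2, 0.4]
opening: 0.523
```

Call:
{"name": "step_arm", "arguments": {"rows": [{"delta_pos": [0, 0, -1], "spin": 0}, {"delta_pos": [0, 0, -2.5], "spin": 0}, {"delta_pos": [0, 0, -4], "spin": 0}, {"delta_pos": [0, 0, -5], "spin": 0}, {"delta_pos": [0, 0, -5], "spin": 0}]}}

```text
t: 10.7
eef_pos: [535.5, 44.8, 339.2]
tcp_rot: [3.13, -0.005, 1.574]
ft_force: [-0.5, -0.1, 0.4]
opening: 0.55
```

```bash
python3 - <<'E'
from h import *
go(537,44.6,310,90)
p,d=read_camera("side")
cv2.imwrite("pics/c12.png",cv2.resize(p[130:205,210:310],(800,600),interpolation=cv2.INTER_CUBIC))
q,d=read_camera("top")
cv2.imwrite("pics/t12.png",q)
h=cv2.cvtColor(p,cv2.COLOR_BGR2HSV)
r=cv2.inRange(h,(0,150,90),(6,255,255));r[:,:240]=0;r[:,285:]=0;r[200:]=0
print(cv2.boundingRect(r),np.argwhere(r).mean(0)[::-1])
for x,y,z in((537,45.8,112),(537,45.8,104),(537,45.8,94)): print(z,proj("side",(x,y,z)).round(1))
E
```

```text
t 10.7 pos [535.5  44.8 339.2] rpy [179.35  -0.3   90.18] F [-0.5 -0.1  0.4] op 0.55
delta cm [-0.03  0.12  2.92] spin 0.2 rows 0.6
(257, 163, 5, 5) [259.17391304 165.        ]
112 [258.9 163.1]
104 [259.  166.7]
94 [259.1 171.1]
```

View pics/c12.png

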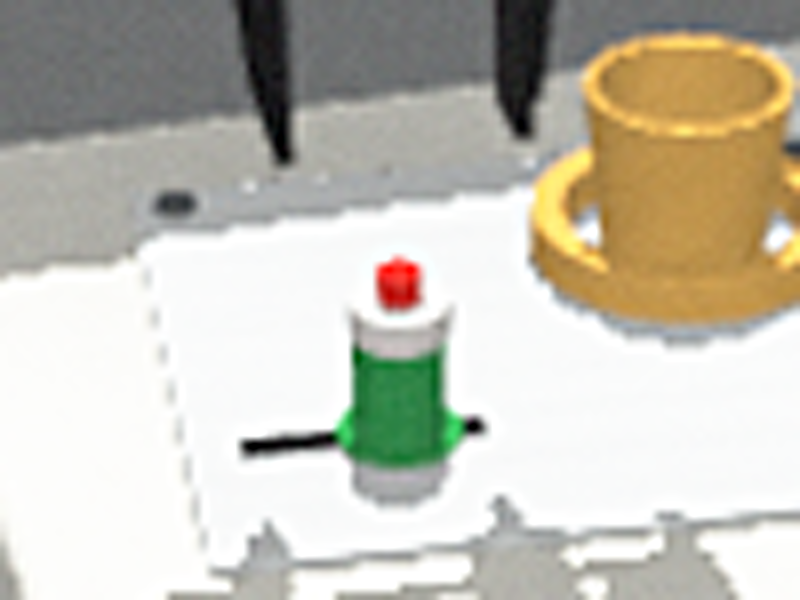

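View pics/t12.png

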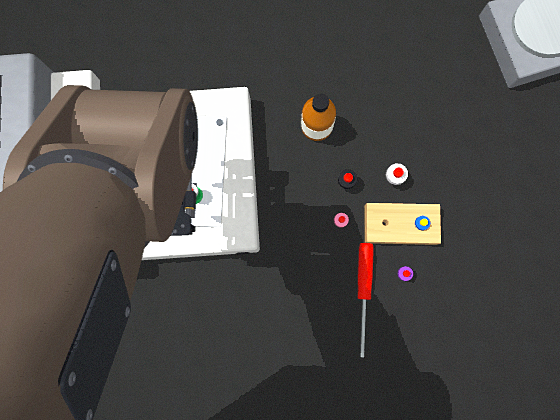

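The rivet stands upright and home: pin top at row 163 against 163.1 predicted, collar on the rim at crop y≈350, and everything else in place. Next I'll shut the fingers and push the pin.

Call:
{"name": "step_arm", "arguments": {"rows": [{"delta_pos": [0, -0.04, 0], "spin": 0}, {"delta_pos": [0, -0.04, 0], "spin": 0}, {"delta_pos": [0, -0.04, 0], "spin": 0}, {"delta_pos": [0, -0.04, 1], "spin": 0}, {"delta_pos": [0, -0.04, 1.5], "spin": 0}], "jaw": 0}}

```text
t: 11.3
eef_pos: [534.9, 44.8, 321.5]
tcp_rot: [3.134, -0.005, 1.574]
ft_force: [0.0, 1.0, -0.9]
opening: 0.187
```

Call:
{"name": "step_arm", "arguments": {"rows": [{"delta_pos": [0, 0, 0.6], "spin": 0}, {"delta_pos": [0, 0, 1.2], "spin": 0}, {"delta_pos": [0, 0, 1.2], "spin": 0}]}}

```text
t: 11.6
eef_pos: [534.9, 44.9, 308.5]
tcp_rot: [3.135, -0.005, 1.574]
ft_force: [-0.6, 0.0, 0.3]
opening: 0.008
```

```bash
python3 - <<'E'
from h import *
go(535,44.8,302,90)
p,d=read_camera("side")
cv2.imwrite("pics/c13.png",cv2.resize(p[130:205,210:310],(800,600),interpolation=cv2.INTER_CUBIC))
E
```

```text
t 11.6 pos [534.9  44.9 308.5] rpy [179.64  -0.31  90.18] F [-0.6  0.   0.3] op 0.008
delta cm [-0.01  0.01  0.65] spin 0.2 rows 0.1
```

View pics/c13.png

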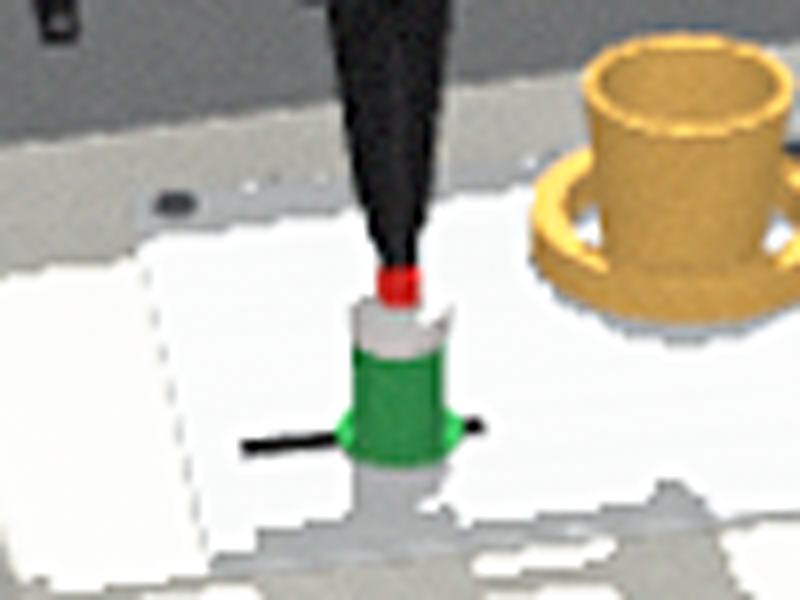

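The shut fingertips (crop x≈398) are centred just over the red pin head (398,285). Now down gently.

Call:
{"name": "step_arm", "arguments": {"rows": [{"delta_pos": [0, 0.04, 0.2], "spin": 0}, {"delta_pos": [0, 0.04, 0.4], "spin": 0}, {"delta_pos": [0, 0.04, 0.5], "spin": 0}]}}

```text
t: 11.95
eef_pos: [535.4, 44.9, 303.9]
tcp_rot: [3.134, -0.006, 1.574]
ft_force: [-0.7, -0.6, 0.4]
opening: 0.005
```

Call:
{"name": "step_arm", "arguments": {"rows": [{"delta_pos": [0, 0, 0.1], "spin": 0}, {"delta_pos": [0, 0, 0.2], "spin": 0}]}}

```text
t: 12.15
eef_pos: [535.5, 44.9, 302.2]
tcp_rot: [3.134, -0.005, 1.574]
ft_force: [-1.1, 0.1, 8.6]
opening: 0.004
```

Call:
{"name": "step_arm", "arguments": {"rows": [{"delta_pos": [0, 0, 0.1], "spin": 0}, {"delta_pos": [0, 0, 0.2], "spin": 0}]}}

```text
t: 12.35
eef_pos: [535.5, 44.9, 300.8]
tcp_rot: [3.133, -0.005, 1.574]
ft_force: [-2.8, -0.5, 7.5]
opening: 0.006
```

Call:
{"name": "step_arm", "arguments": {"rows": [{"delta_pos": [0, 0, 0.1], "spin": 0}, {"delta_pos": [0, 0, 0.2], "spin": 0}]}}

```text
t: 12.55
eef_pos: [535.4, 44.9, 299.5]
tcp_rot: [3.133, -0.005, 1.574]
ft_force: [-2.4, -0.5, 8.0]
opening: 0.006
```

Contact came at z≈302.5, as expected, and the pin is sliding at about 8 N. It should reach its stop near 294.5.

Call:
{"name": "step_arm", "arguments": {"rows": [{"delta_pos": [0, 0, 0.1], "spin": 0}, {"delta_pos": [0, 0, 0.2], "spin": 0}]}}

```text
t: 12.75
eef_pos: [535.3, 44.9, 298.1]
tcp_rot: [3.132, -0.005, 1.574]
ft_force: [-2.8, -0.5, 7.6]
opening: 0.003
```

Call:
{"name": "step_arm", "arguments": {"rows": [{"delta_pos": [0, 0, 0.1], "spin": 0}, {"delta_pos": [0, 0, 0.2], "spin": 0}]}}

```text
t: 12.95
eef_pos: [535.2, 45.0, 296.7]
tcp_rot: [3.132, -0.005, 1.574]
ft_force: [-2.8, -0.1, 8.4]
opening: 0.006
```

Call:
{"name": "step_arm", "arguments": {"rows": [{"delta_pos": [0, 0, 0.1], "spin": 0}, {"delta_pos": [0, 0, 0.2], "spin": 0}]}}

```text
t: 13.15
eef_pos: [535.1, 45.0, 295.4]
tcp_rot: [3.131, -0.005, 1.574]
ft_force: [-3.1, -0.3, 7.6]
opening: 0.005
```

Call:
{"name": "step_arm", "arguments": {"rows": [{"delta_pos": [0, 0, 0.1], "spin": 0}, {"delta_pos": [0, 0, 0.15], "spin": 0}]}}

```text
t: 13.35
eef_pos: [535.0, 45.0, 294.6]
tcp_rot: [3.131, -0.005, 1.574]
ft_force: [-4.0, -0.9, 14.1]
opening: 0.005
```

Call:
{"name": "step_arm", "arguments": {"rows": [{"delta_pos": [0, 0, 0.1], "spin": 0}, {"delta_pos": [0, 0, 0.15], "spin": 0}]}}

```text
t: 13.55
eef_pos: [534.9, 45.0, 294.4]
tcp_rot: [3.13, -0.005, 1.574]
ft_force: [-7.3, -0.9, 23.3]
opening: 0.005
```

```bash
python3 - <<'E'
from h import *
go(535,44.8,340,90)
E
```

```text
t 13.55 pos [534.9  45.  294.4] rpy [179.34  -0.28  90.21] F [-7.3 -0.9 23.3] op 0.005
delta cm [ 0.    0.06 -4.56] spin 0.2 rows 0.9
```

Firm stop at 294.4, 8 mm after contact. I'll rise and look.

Call:
{"name": "step_arm", "arguments": {"rows": [{"delta_pos": [0, 0, 0], "spin": 0}, {"delta_pos": [0, 0, -1], "spin": 0}, {"delta_pos": [0, 0, -4], "spin": 0}, {"delta_pos": [0, 0, -8], "spin": 0}, {"delta_pos": [0, 0, -8], "spin": 0}]}}

```text
t: 14.05
eef_pos: [534.4, 44.7, 379.2]
tcp_rot: [3.123, -0.005, 1.575]
ft_force: [0.7, 0.4, -0.1]
opening: 0.002
```

Call:
{"name": "step_arm", "arguments": {"rows": [{"delta_pos": [-4, 0, 0], "spin": 0}, {"delta_pos": [-8, 0, 0], "spin": 0}, {"delta_pos": [-12, 0, 0], "spin": 0}, {"delta_pos": [-16, 0, 0], "spin": 0}, {"delta_pos": [-20, 0, 0], "spin": 0}]}}

```text
t: 14.55
eef_pos: [534.9, -156.9, 378.2]
tcp_rot: [3.123, -0.005, 1.575]
ft_force: [0.8, -0.1, 0.7]
opening: 0.006
```

Call:
{"name": "step_arm", "arguments": {"rows": [{"delta_pos": [0, 0, 0], "spin": 0}, {"delta_pos": [0, 0, 0], "spin": 0}]}}

```text
t: 14.75
eef_pos: [534.6, -157.6, 377.8]
tcp_rot: [3.123, -0.005, 1.573]
ft_force: [0.2, 0.6, -0.2]
opening: 0.007
```

```bash
python3 - <<'E'
from h import *
go(535,44.8,340,90)
p,d=read_camera("side"); q,e=read_camera("top")
a=cv2.resize(p[130:205,210:285],(400,400),interpolation=cv2.INTER_CUBIC);b=cv2.resize(q[155:230,155:230],(400,400),interpolation=cv2.INTER_CUBIC)
cv2.imwrite("pics/c14.png",np.hstack([a,b])); cv2.imwrite("pics/s14.png",p); cv2.imwrite("pics/t14.png",q)
h=cv2.cvtColor(p,cv2.COLOR_BGR2HSV)
r=cv2.inRange(h,(0,130,80),(8,255,255));r[:,:240]=0;r[:,285:]=0;r[200:]=0
print(cv2.boundingRect(r),np.argwhere(r).mean(0)[::-1],proj("side",(537.2,45.8,104)))
E
```

```text
t 14.75 pos [ 534.6 -157.6  377.8] rpy [178.96  -0.29  90.11] F [ 0.2  0.6 -0.2] op 0.007
delta cm [20.22  0.    3.89] spin 0.1 rows 4.1
(258, 166, 4, 2) [259.5 166.5] [259.07809356 166.66414892]
```

View pics/c14.png

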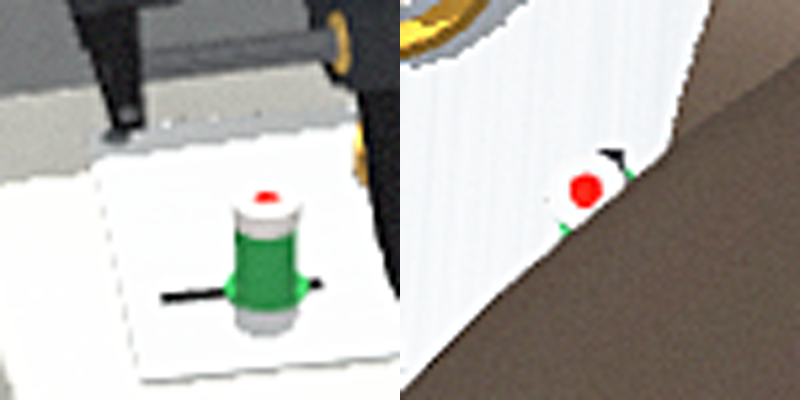

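View pics/s14.png

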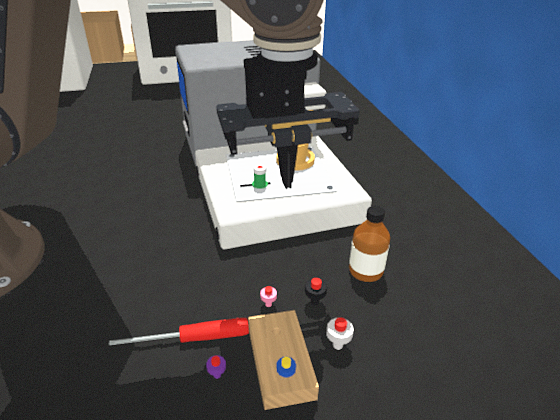

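The pin is now flush: red at (259.5,166.5) against a predicted collar top of (259.1,166.7). The rivet stands upright in the boss, the arm is clear, and the cup, spare, bottle and driver are in place. Handing in.

```bash
python3 -c "
from cell import *
print(job_done())"
```

```text
the job is handed in; nothing more can be done
None
```

The white rivet is pressed home in the green boss and its red pin is pushed in flush. I handed the job in at about 15 s; no verdict is reported.

- **Rivet:** I took it by the collar and found the boss by eye near (537, 46) mm. The shank entered with no contact force. The rubber plug took about 12 N over its last 8 mm, and the collar stopped firmly on the rim with 39 N the highest reading (limit 60 N). The pin was still up in the picture after release.
- **Pin:** The shut fingertips pushed it about 8 mm at about 8 N to its stop, with a peak reading of 23 N.
- **Last checks:** The side view shows the pin at the collar's top (row 166.5 against 166.7 predicted) and the rivet upright. The arm is clear of it, with the force reading near zero.
- **Other things:** By eye, the spare, bottle and screwdriver stand where they were. The gripper half hides the cup in the last picture; it was in its ring in the closer views before that.
- **Small disagreements:** The tool drifted to about 1° of tilt, which gave side forces of up to 10 N during pressing. The collar's first measured height was 3 mm below the expected 40 mm. Neither stopped the fit.

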